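# Stir the grinding balls in the ink tub

## Robot

A 6-joint arm with a two-finger parallel gripper is mounted at the origin on the work surface. World frame = base frame: x ahead of the robot, y to its left, z up, the work surface at z = 0. Lengths are in m, angles in rad, forces in N, time in s.
With the tool pointing down it reaches from about 0.325 to 0.775 m from the base axis. Payload 9.3 kg.
Tool frame: the origin (TCP) lies midway between the tips of the shut fingers; the grasp point (between the pads) lies 19 mm behind it (r.grip_depth is the y of the grasp point in the tool frame, in m); y points along the fingers, z is the direction in which the jaws open and shut, and the axes are right-handed (so a half turn about y gives the same grasp; the last joint's range is limited). The gripper opens to 85 mm and grips with 20 to 120 N. Pads are 22 mm wide; open, the fingers measure 114 mm over their backs; the gripper's body (76 mm by 85 mm) begins 54 mm behind the grasp point. The pads swing forward as they close: fully open they stand 13 mm farther back than shut.
Start: joints at [-0.153, 0.259, 0.021, 1.334, 0, 1.418], TCP at [0.55, -0, 0.231] pointing down, gripper open.
Joint ranges: [-3.04, 3.04], [-0.91, 1.82], [-1.04, 1.36], [-1.92, 1.95], [-1.52, 1.45], [-3.14, 3.14]. Speed limits (rad/s): [2.22, 2.22, 2.79, 3.14, 3.14, 3.14].

## Interface

Orientations are given as a unit quaternion [w, x, y, z].
In Python, from bench import telemetry, viewer, r gives the robot as it stands.
- The arm moves only by the tool drive_tool, never from a script. Its argument "series" is a list of rows, each a list of 6 numbers: the shift along the tool's x, y, z in units of 30 mm (1.0 is 30 mm), then the turn, a rotation vector about the tool's x, y, z in units of 5 degrees (1.0 is 5 degrees). In form: [[x, y, z, ax, ay, az], ...]. A call has exactly 10 rows; each row is the pose to reach, as a shift and turn from the pose commanded when the call began, along the tool's axes at that moment; what a row does not reach only later rows make up. A row lasts 1/12 s, in which the tool goes at most 41.7 mm and 7.16 degrees, less where a joint would pass 70% of its speed; a pose out of reach is approached as far as the arm can. A call with a gripper value outside its range is refused whole. "claw" is the finger opening in mm, from 0 to 85.4, set as the call begins (left out, the last holds). The fingers move at their own pace and stop on an object; "newtons" is the grip in N (left out, the last holds). Time passes only in rows, so rows that repeat a pose let the fingers close, or fill a call up. It gives the time, the measured TCP pose, the force and the opening at its end, in the units of the state.
- telemetry.get_obs(): the state, without advancing time (a new reading comes with each control period).
- viewer.get_image(name): name is "scene" or "side" or "wrist"; returns a dict with "color" (384x512x3 uint8, blue, green, red), "K" (3x3 intrinsics, pixels), "R" (3x3) and "t" (3): a world point X has camera coordinates R X + t; the wrist camera has in their place "tool_from_camera" (4x4, takes a point from camera to tool coordinates, whose origin is the TCP and whose axes are the tool frame's). Camera axes: x right, y down, z forward; pixel columns grow to the right and rows downward; lengths in m; the calibration is good to about 2 mm. A picture is of the moment at which its call begins: read the wrist's pose just before it. There is no depth.
- r.sign_off(): hands the job in, once; it reports no verdict.
The state is a dict: "t": time; "joints": joint angles; "dq": joint speeds; "joint_torque": joint torques, N m; "ee_pos": TCP position; "orientation": TCP orientation; "contact_force": force on the tool from outside, world axes, zero at the start; "moment": the same for the moment, N m; "width": finger opening in m.
Only numpy, scipy, OpenCV 4.12 (cv2) and the standard library are available. Lean on these libraries where they do the work, as an engineer would, in place of code of your own. Each camera call takes 0.05 s, during which the arm holds its last target. There are 200 camera calls.

## Task

Take the wooden stirrer out of its block and, with its foot down among the grinding balls in the steel tub, stir them: starting in the tub's free half, at the side farthest from the robot, go round at least two full turns, counter-clockwise as seen from above. Then let go and leave the stirrer standing or leaning in the tub, with all the balls still inside.

Things in the scene. Friction and masses are not known exactly. Their poses are not given: they have to be found in the camera images.
- stirrer: Upright round wooden stick, 14 mm thick, lower half cased in steel, with a round handle 26 mm thick on top; 110 g. Origin: centre of its flat lower end (foot); z up along it: stick 0 to 140 mm, handle 140 to 190 mm. Any yaw grips alike. Starts upright in a hole 55 mm deep in a fixed dark wooden block (80 x 80 x 70 mm tall), foot 15 mm above the bench; lifts straight out. The block beside it holds a flat brush, not wanted.
- tub: Round steel tub fixed to the bench: 160 mm outside, 152 mm inside, 85 mm tall, floor 5 mm thick. Origin: centre of its underside; z up, x always away from the robot, y to its left. Holds seven loose smooth white ceramic balls (22 mm, 18 g) in one layer, at the start all in its near (-x) half; the far half is free. The smaller aluminium tin (90 mm across) is empty, not wanted.
- ball0: One of the seven alike white ceramic balls, 22 mm in diameter; origin at its centre. It starts about 24 mm from the tub's centre towards the left (+y). A stirring circle of about 30 mm radius, foot 5 to 10 mm above the tub's floor, meets the balls best.
- ball1: Another of the seven, the same; origin at its centre. It starts about 55 mm from the tub's centre towards the robot (-x). Stirring must leave it or the other listed ball in a new place.
There are look-alikes about, which are no part of the job. Leave any green look-alike of the tub alone.

How it is judged:
On the way, in this order (a step that is already met when the one before it is completed fails the run):
1. turn 1: the stirrer's foot, down among the balls, is on the tub's far side, at least 15 mm off its centre (z of stirrer in the frame of tub below 0.03 m and horizontal distance between stirrer and tub below 0.076 m and x of stirrer in the frame of tub above 0.015 m and y of stirrer in the frame of tub below 0.012 m).
2. turn 1: the stirrer's foot, down among the balls, is on the tub's left-hand side, at least 15 mm off its centre (z of stirrer in the frame of tub below 0.03 m and horizontal distance between stirrer and tub below 0.076 m and y of stirrer in the frame of tub above 0.015 m and x of stirrer in the frame of tub above -0.012 m).
3. turn 1: the stirrer's foot, down among the balls, is on the tub's side nearest the robot, at least 15 mm off its centre (z of stirrer in the frame of tub below 0.03 m and horizontal distance between stirrer and tub below 0.076 m and x of stirrer in the frame of tub below -0.015 m and y of stirrer in the frame of tub above -0.012 m).
4. turn 1: the stirrer's foot, down among the balls, is on the tub's right-hand side (seen from the robot), at least 15 mm off its centre (z of stirrer in the frame of tub below 0.03 m and horizontal distance between stirrer and tub below 0.076 m and y of stirrer in the frame of tub below -0.015 m and x of stirrer in the frame of tub below 0.012 m).
5. turn 2: the stirrer's foot, down among the balls, is on the tub's far side, at least 15 mm off its centre (all of step 1).
6. turn 2: the stirrer's foot, down among the balls, is on the tub's left-hand side, at least 15 mm off its centre (all of step 2).
7. turn 2: the stirrer's foot, down among the balls, is on the tub's side nearest the robot, at least 15 mm off its centre (all of step 3).
8. turn 2: the stirrer's foot, down among the balls, is on the tub's right-hand side (seen from the robot), at least 15 mm off its centre (all of step 4).
At the end, for the whole second after the job is handed in: The released stirrer rests in the tub: foot within 80 mm of the tub's centre line, under 50 mm above the bench, slower than 30 mm/s; a listed ball lies over 15 mm from its start, and both are in the tub (within 80 mm of its centre line, under 60 mm above the bench) (horizontal distance between each of stirrer, ball0, ball1 and tub below 0.08 m and z of stirrer in the frame of tub below 0.05 m and linear speed of stirrer below 0.03 m/s and distance of any of ball0, ball1 from where it was at the start of the episode above 0.015 m and z of each of ball0, ball1 in the frame of tub below 0.06 m); the robot touches nothing.
It fails at once if a ball is thrown out of the tub (horizontal distance between any of ball0, ball1 and tub above 0.085 m).
It also fails if it takes over 54 s, if anything falls off the work surface, if the arm or the gripper's body presses on something with over 40 N, if the wrist force passes 120 N, or if a joint passes its speed limit or range.

## Working session

There is one attempt and no reset: what is moved stays moved. The work goes in short steps, Python scripts to look and compute and a tool call to move; the robot and the scene stay as the last step left them, time stands still between calls to the robot, and variables do not carry over. Pictures are saved under pics/ and viewed, about 8 in all and at most 12, crops included, and the job is handed in when it is done.

Besides the shell and the picture viewer there is one more tool, called after "Call:" as name(argument=value, ...), one argument or row to a line, values as JSON. drive_tool: Moves the arm, as the interface text tells. Its arguments: {"type":"object","properties":{"series":{"type":"array"},"claw":{"type":"number"},"newtons":{"type":"number"}},"required":["series"]}

```bash
ls; mkdir -p pics
python3 - <<'E'
from bench import telemetry, viewer, r
import cv2,numpy as np,pickle
o=telemetry.get_obs();print(o['t'],o['ee_pos'],o['orientation'],o['width'],r.grip_depth)
d={}
for n in ("scene","side","wrist"):
    d[n]=viewer.get_image(n); cv2.imwrite(f"pics/{n}0.png",d[n]["color"])
pickle.dump((o,d),open("v0.pkl","wb"))
for n in ("scene","side"): print(n,d[n]["K"],-d[n]["R"].T@d[n]["t"])
a=cv2.imread("pics/scene0.png");b=cv2.imread("pics/side0.png")
E
```

```text
pics
0.0 [5.49721814e-01 3.36267398e-05 2.30659849e-01] [ 0.49971168 -0.50026479  0.50039328 -0.49962981] 0.08515513630021987 -0.0187
scene [[428.19779638   0.         254.37537553]
 [  0.         428.19779638 184.89041254]
 [  0.           0.           1.        ]] [ 1.10431419 -0.17120805  0.80005025]
side [[383.94917269   0.         251.2593325 ]
 [  0.         383.94917269 191.44794538]
 [  0.           0.           1.        ]] [ 0.46078291 -0.63701192  0.51661381]
```

View pics/scene0.png

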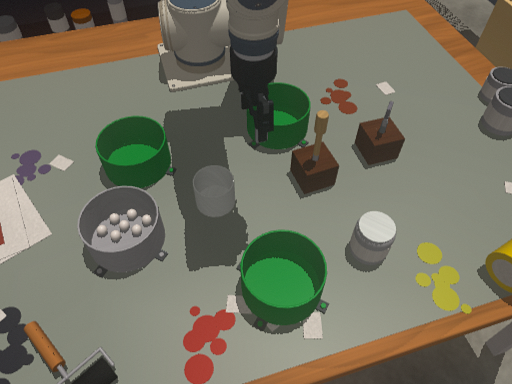

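View pics/side0.png

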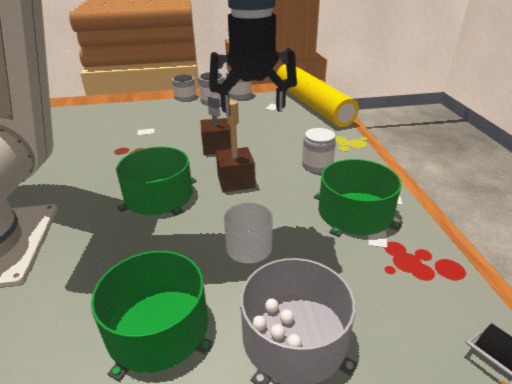

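The scene view shows the stirrer at about (318,140), the brush block at (380,140) and the steel tub with its balls at (122,228). In the side view the stirrer is at (234,130) and the tub at (297,315). The tub is on the robot's right and the stirrer on its left. Next I'll zoom in on both.

Run:
```python
import cv2,numpy as np
a=cv2.imread("pics/scene0.png");b=cv2.imread("pics/side0.png")
def z(i,x,y,w,h,f): return cv2.resize(i[y:y+h,x:x+w],None,fx=f,fy=f,interpolation=cv2.INTER_CUBIC)
top=np.hstack([z(a,70,180,100,100,3),z(b,235,255,125,125,2.4)]); bot=np.hstack([z(a,285,100,60,100,3),z(b,210,90,60,100,3)])
bot=cv2.copyMakeBorder(bot,0,0,0,600-360,0)
cv2.imwrite("pics/zoom.png",np.vstack([top,bot]))
```

```text
(no output)
```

View pics/zoom.png

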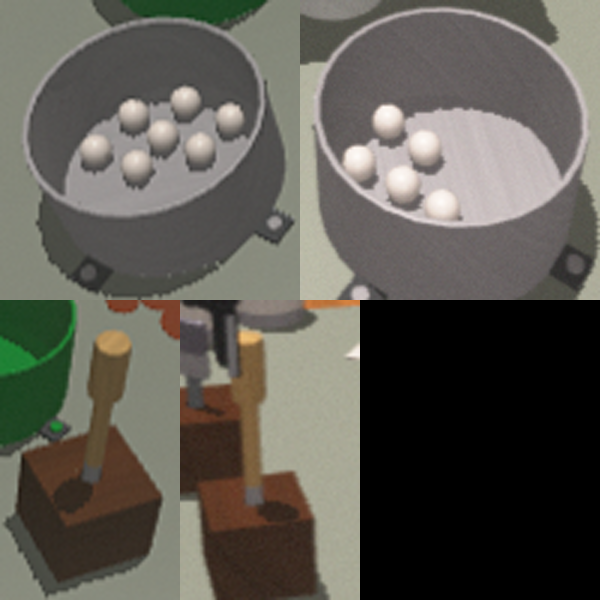

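```bash
cat > h.py <<'E'
import numpy as np
from scipy.optimize import least_squares
def ray(v,uv,z):
    C=-v["R"].T@v["t"]; d=v["R"].T@np.linalg.inv(v["K"])@np.array([*uv,1.])
    return C+d*(z-C[2])/d[2]
def proj(v,X):
    p=v["K"]@(v["R"]@np.asarray(X,float)+v["t"]); return p[:2]/p[2]
def circ(P,R):
    s=least_squares(lambda c:np.hypot(P[:,0]-c[0],P[:,1]-c[1])-R,P[:,:2].mean(0)); return s.x,s.fun
E
python3 - <<'E'
import pickle,cv2,numpy as np
from h import *
np.set_printoptions(precision=4,suppress=True)
o,d=pickle.load(open("v0.pkl","rb"))
sc=[(24,135),(60,55),(137,18),(235,40),(267,85),(230,180),(140,217),(50,185)]
sd=[(15,105),(45,40),(150,8),(255,45),(288,125),(240,200),(150,227),(60,195)]
A=np.array([ray(d["scene"],(70+x/3,180+y/3),.085) for x,y in sc])
B=np.array([ray(d["side"],(235+x/2.4,255+y/2.4),.085) for x,y in sd])
for P in (A,B): print(*circ(P,.08))
print("top",ray(d["scene"],(323,114.3),.205),ray(d["side"],(233.3,102.3),.205))
print("base",ray(d["scene"],(315.3,160.5),.07),ray(d["side"],(234.7,156.8),.07))
# balls
for n,box in (("scene",(70,180,100,100)),("side",(235,255,125,125))):
    x,y,w,h=box;g=cv2.cvtColor(d[n]["color"],cv2.COLOR_BGR2GRAY)[y:y+h,x:x+w]
    m=(g>200).astype(np.uint8);k,_,st,c=cv2.connectedComponentsWithStats(m)
    for s,q in zip(st[1:],c[1:]):
        if s[4]>15: print(n,s[4],ray(d[n],(q[0]+x,q[1]+y),.016))
E
```

```text
[ 0.5689 -0.2881] [-0.0003  0.0028  0.0013 -0.0031 -0.0002  0.0029  0.001  -0.0033]
[ 0.567  -0.2886] [-0.0009 -0.0005 -0.0019  0.0027 -0.001  -0.0028  0.0008  0.0013]
top [0.5283 0.1531 0.205 ] [0.5275 0.1524 0.205 ]
base [0.5336 0.1506 0.07  ] [0.5245 0.1537 0.07  ]
scene 16 [ 0.5101 -0.3113  0.016 ]
scene 17 [ 0.5345 -0.2926  0.016 ]
scene 16 [ 0.5538 -0.2674  0.016 ]
scene 16 [ 0.5329 -0.3401  0.016 ]
scene 17 [ 0.5548 -0.3134  0.016 ]
side 79 [ 0.5396 -0.2368  0.016 ]
side 104 [ 0.559  -0.2609  0.016 ]
side 95 [ 0.5147 -0.2665  0.016 ]
side 118 [ 0.5391 -0.2856  0.016 ]
side 68 [ 0.5378 -0.309   0.016 ]
side 130 [ 0.56   -0.3065  0.016 ]
```

Triangulation puts the stirrer at about (0.528, 0.153) and the tub at about (0.568, −0.288), and the two views agree to 2 mm. The tool axes in world terms are x = −Y, y = −Z and z = +X. I'll move above the handle and then lower onto it.

Call:
drive_tool(
  series=[
    [-0.8, 0, -0.1, 0, 0, 0],
    [-1.8, 0, -0.3, 0, 0, 0],
    [-2.8, 0, -0.4, 0, 0, 0],
    [-3.8, 0, -0.5, 0, 0, 0],
    [-4.6, 0, -0.6, 0, 0, 0],
    [-5.1, 0, -0.73, 0, 0, 0],
    [-5.1, 0, -0.73, 0, 0, 0],
    [-5.1, 0, -0.73, 0, 0, 0],
    [-5.1, 0, -0.73, 0, 0, 0],
    [-5.1, 0, -0.73, 0, 0, 0],
  ],
  claw=85,
  newtons=80,
)

```text
t: 0.98
ee_pos: [0.5283, 0.1522, 0.2312]
orientation: [-0.5, 0.5, -0.5, 0.5]
contact_force: [-0.6, 0.8, 0.0]
width: 0.0849
```

Run:
```python
from bench import telemetry, viewer
import cv2
from h import *
o=telemetry.get_obs();print(o['t'],o['ee_pos'],o['orientation'])
w=viewer.get_image("wrist");T=w["tool_from_camera"];s=viewer.get_image("side")
# predicted handle top in wrist picture (tool coords: x=-dY,y=-dZ,z=dX)
p=o['ee_pos'];X=np.array([.528,.153,.205])-p;X=np.array([-X[1],-X[2],X[0]])
c=np.linalg.inv(T)@np.r_[X,1];q=w["K"]@c[:3];q=q[:2]/q[2];print(q)
im=w["color"].copy();cv2.drawMarker(im,tuple(int(v) for v in q),(0,0,255))
cv2.imwrite("pics/w1.png",np.hstack([im,s["color"]])[:, :1024][::1]);cv2.imwrite("pics/w1.png",cv2.resize(cv2.imread("pics/w1.png"),(800,300)))
```

```text
0.9833 [0.52830878 0.15215917 0.23116238] [-0.49967104  0.49985837 -0.5002294   0.50024095]
[257.21565084 231.42122824]
```

View pics/w1.png

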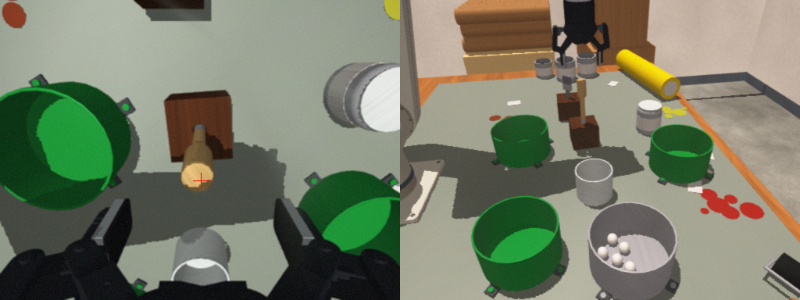

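The wrist view shows the handle top about 5 px from its predicted pixel, between the open fingers. I'll descend and grip.

Call:
drive_tool(
  series=[
    [0, 0.3, 0, 0, 0, 0],
    [-0.05, 0.7, -0.03, 0, 0, 0],
    [-0.06, 1.1, -0.05, 0, 0, 0],
    [-0.06, 1.5, -0.05, 0, 0, 0],
    [-0.06, 1.9, -0.05, 0, 0, 0],
    [-0.06, 2.2, -0.05, 0, 0, 0],
    [-0.06, 2.3, -0.05, 0, 0, 0],
    [-0.06, 2.3, -0.05, 0, 0, 0],
    [-0.06, 2.3, -0.05, 0, 0, 0],
    [-0.06, 2.3, -0.05, 0, 0, 0],
  ],
)

```text
t: 1.92
ee_pos: [0.527, 0.1548, 0.1629]
orientation: [0.5, -0.5, 0.5, -0.5]
contact_force: [0.2, 1.1, 0.3]
width: 0.0847
```

Call:
drive_tool(
  series=[
    [0, 0, 0, 0, 0, 0],
    [0, 0, 0, 0, 0, 0],
    [0, 0, 0, 0, 0, 0],
    [0, 0, 0, 0, 0, 0],
    [0, 0, 0, 0, 0, 0],
    [0, 0, 0, 0, 0, 0],
    [0, 0, 0, 0, 0, 0],
    [0, 0, 0, 0, 0, 0],
    [0, 0, 0, 0, 0, 0],
    [0, 0, 0, 0, 0, 0],
  ],
  claw=0,
  newtons=90,
)

```text
t: 2.75
ee_pos: [0.5263, 0.1548, 0.1626]
orientation: [0.5, -0.5, 0.5, -0.5]
contact_force: [-2.1, -1.0, 5.8]
width: 0.0238
```

Call:
drive_tool(
  series=[
    [0, -0.2, 0, 0, 0, 0],
    [0, -0.5, 0, 0, 0, 0],
    [0, -0.9, 0, 0, 0, 0],
    [0, -1.4, 0, 0, 0, 0],
    [0, -1.9, 0, 0, 0, 0],
    [0, -2.5, 0, 0, 0, 0],
    [0, -3.1, 0, 0, 0, 0],
    [0, -3.6, 0, 0, 0, 0],
    [0, -4, 0, 0, 0, 0],
    [0, -4, 0, 0, 0, 0],
  ],
)

```text
t: 3.58
ee_pos: [0.5275, 0.1549, 0.2853]
orientation: [0.501, -0.499, 0.499, -0.501]
contact_force: [-0.4, 0.2, -1.7]
width: 0.0242
```

Run:
```python
from bench import telemetry, viewer
import cv2
from h import *
o=telemetry.get_obs();print(o['t'],o['ee_pos'],o['width'],o['contact_force'],o['joints'])
a=viewer.get_image("scene")["color"];s=viewer.get_image("side")["color"]
cv2.imwrite("pics/l2.png",cv2.resize(np.hstack([a[0:250,150:450],s[0:250,80:380]]),(800,333)))
```

```text
3.5833 [0.52745293 0.15488633 0.28531389] 0.02415709199377217 [-0.39784012  0.19604861 -1.72533827] [ 1.32974877e-01  2.45978263e-01  1.40262664e-01  1.46060434e+00
 -4.24067500e-05  1.70377955e+00]
```

View pics/l2.png

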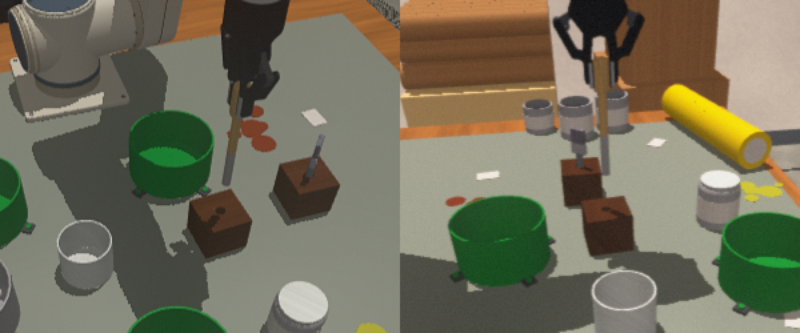

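The stirrer is out of the block, upright and held between the fingers, with its foot at about (228,183) in the crop. Next I'll carry it to the tub's far side.

Call:
drive_tool(
  series=[
    [0.2, 0, 0, 0, 0, 0],
    [0.6, 0, 0.1, 0, 0, 0],
    [1.2, 0, 0.2, 0, 0, 0],
    [2.0, 0, 0.4, 0, 0, 0],
    [2.9, 0, 0.5, 0, 0, 0],
    [3.8, 0, 0.7, 0, 0, 0],
    [4.7, 0, 0.9, 0, 0, 0],
    [5.6, 0, 1.0, 0, 0, 0],
    [6.5, 0, 1.2, 0, 0, 0],
    [7.4, 0, 1.3, 0, 0, 0],
  ],
)

```text
t: 4.52
ee_pos: [0.5655, -0.0697, 0.2814]
orientation: [0.5, -0.5, 0.5, -0.5]
contact_force: [-0.3, 0.5, -2.5]
width: 0.0242
```

Call:
drive_tool(
  series=[
    [0.9, 0, 0.2, 0, 0, 0],
    [1.8, 0, 0.4, 0, 0, 0],
    [2.7, 0, 0.6, 0, 0, 0],
    [3.6, 0, 0.7, 0, 0, 0],
    [4.5, 0, 0.8, 0, 0, 0],
    [5.4, 0, 0.9, 0, 0, 0],
    [6.2, 0, 1.0, 0, 0, 0],
    [6.9, 0, 1.1, 0, 0, 0],
    [7.3, 0, 1.2, 0, 0, 0],
    [7.4, 0, 1.2, 0, 0, 0],
  ],
)

```text
t: 5.35
ee_pos: [0.601, -0.2925, 0.2805]
orientation: [0.499, -0.5, 0.501, -0.5]
contact_force: [0.5, -0.2, -1.3]
width: 0.0241
```

Call:
drive_tool(
  series=[
    [0, 0, 0, 0, 0, 0],
    [0, 0, 0, 0, 0, 0],
    [0, 0, 0, 0, 0, 0],
    [0, 0, 0, 0, 0, 0],
    [0, 0, 0, 0, 0, 0],
    [0, 0, 0, 0, 0, 0],
    [0, 0, 0, 0, 0, 0],
    [0, 0, 0, 0, 0, 0],
    [0, 0, 0, 0, 0, 0],
    [0, 0, 0, 0, 0, 0],
  ],
)

```text
t: 6.18
ee_pos: [0.6016, -0.2892, 0.2823]
orientation: [0.5, -0.5, 0.5, -0.5]
contact_force: [0.2, -0.4, -0.4]
width: 0.0238
```

Run:
```python
from bench import telemetry, viewer
import cv2
from h import *
o=telemetry.get_obs();print(o['t'],o['ee_pos'],o['width'],o['contact_force'])
p=o['ee_pos'];f=np.array([p[0],p[1],p[2]-.1476]);L=[]
for n,(x,y) in (("scene",(20,80)),("side",(200,130))):
    v=viewer.get_image(n);im=v["color"].copy()
    for X,c in ((f,(0,0,255)),((.568,-.288,.085),(255,0,0)),((f[0],f[1],.005),(0,255,255))):
        cv2.drawMarker(im,tuple(int(round(k)) for k in proj(v,X)),c,markerSize=9)
    L.append(im[y:y+240,x:x+240])
cv2.imwrite("pics/t3.png",cv2.resize(np.hstack(L),(800,400)))
```

```text
6.1833 [ 0.60160549 -0.28916585  0.28228596] 0.023822432776683385 [ 0.16007567 -0.37742611 -0.43925813]
```

View pics/t3.png

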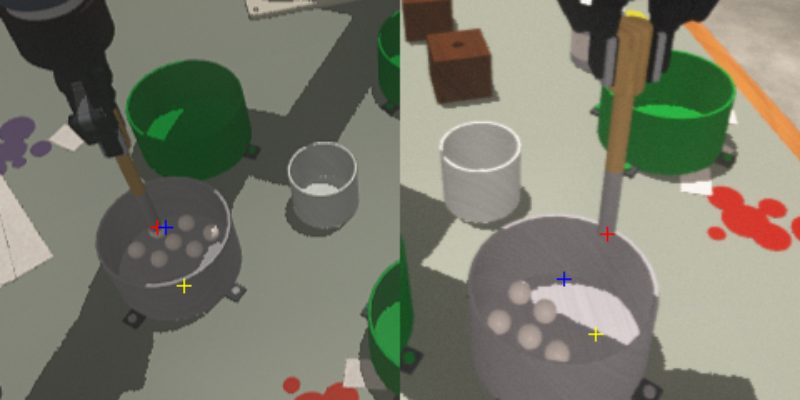

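The held foot matches its predicted pixel (red) in both views, and the landing point falls in the tub's free half. Lowering it in.

Call:
drive_tool(
  series=[
    [0, 0.3, 0, 0, 0, 0],
    [0, 0.8, 0, 0, 0, 0],
    [0, 1.3, 0, 0, 0, 0],
    [0, 1.8, 0, 0, 0, 0],
    [0, 2.3, 0, 0, 0, 0],
    [0, 2.8, 0, 0, 0, 0],
    [0, 3.3, 0, 0, 0, 0],
    [0, 3.7, 0, 0, 0, 0],
    [0, 4.0, 0, 0, 0, 0],
    [0, 4.0, 0, 0, 0, 0],
  ],
)

```text
t: 7.12
ee_pos: [0.6007, -0.2887, 0.1597]
orientation: [0.5, -0.5, 0.501, -0.499]
contact_force: [0.5, 0.3, -1.9]
width: 0.0247
```

Call:
drive_tool(
  series=[
    [0, 0, 0, 0, 0, 0],
    [0, 0, 0, 0, 0, 0],
    [0, 0, 0, 0, 0, 0],
    [0, 0, 0, 0, 0, 0],
    [0, 0, 0, 0, 0, 0],
    [0, 0, 0, 0, 0, 0],
    [0, 0, 0, 0, 0, 0],
    [0, 0, 0, 0, 0, 0],
    [0, 0, 0, 0, 0, 0],
    [0, 0, 0, 0, 0, 0],
  ],
)

```text
t: 7.95
ee_pos: [0.6016, -0.2892, 0.1622]
orientation: [0.5, -0.5, 0.5, -0.5]
contact_force: [0.8, 0.3, -1.2]
width: 0.0244
```

Call:
drive_tool(
  series=[
    [-0.32, 0.07, -0.05, 0, 0, 0],
    [-0.62, 0.07, -0.2, 0, 0, 0],
    [-0.85, 0.07, -0.43, 0, 0, 0],
    [-1.0, 0.07, -0.72, 0, 0, 0],
    [-1.05, 0.07, -1.05, 0, 0, 0],
    [-1.0, 0.07, -1.38, 0, 0, 0],
    [-0.85, 0.07, -1.67, 0, 0, 0],
    [-0.62, 0.07, -1.9, 0, 0, 0],
    [-0.32, 0.07, -2.05, 0, 0, 0],
    [0, 0.07, -2.1, 0, 0, 0],
  ],
)

```text
t: 8.78
ee_pos: [0.5379, -0.2903, 0.1604]
orientation: [-0.5, 0.5, -0.5, 0.5]
contact_force: [0.2, -0.9, -1.2]
width: 0.0241
```

Call:
drive_tool(
  series=[
    [0.32, 0, 0.05, 0, 0, 0],
    [0.62, 0, 0.2, 0, 0, 0],
    [0.85, 0, 0.43, 0, 0, 0],
    [1.0, 0, 0.72, 0, 0, 0],
    [1.05, 0, 1.05, 0, 0, 0],
    [1.0, 0, 1.38, 0, 0, 0],
    [0.85, 0, 1.67, 0, 0, 0],
    [0.62, 0, 1.9, 0, 0, 0],
    [0.32, 0, 2.05, 0, 0, 0],
    [0, 0, 2.1, 0, 0, 0],
  ],
)

```text
t: 9.62
ee_pos: [0.6023, -0.288, 0.1599]
orientation: [0.5, -0.5, 0.5, -0.5]
contact_force: [-0.2, -0.6, -0.8]
width: 0.0245
```

Run:
```python
from bench import telemetry, viewer
import cv2
from h import *
o=telemetry.get_obs();print(o['t'],o['ee_pos'],o['width'],o['contact_force'])
L=[viewer.get_image(n)["color"][y:y+240,x:x+240] for n,(x,y) in (("scene",(20,80)),("side",(200,130)))]
cv2.imwrite("pics/s4.png",cv2.resize(np.hstack(L),(800,400)))
```

```text
9.6167 [ 0.60230415 -0.2880179   0.15985611] 0.024516858263106373 [-0.18296348 -0.56653393 -0.8139989 ]
```

View pics/s4.png

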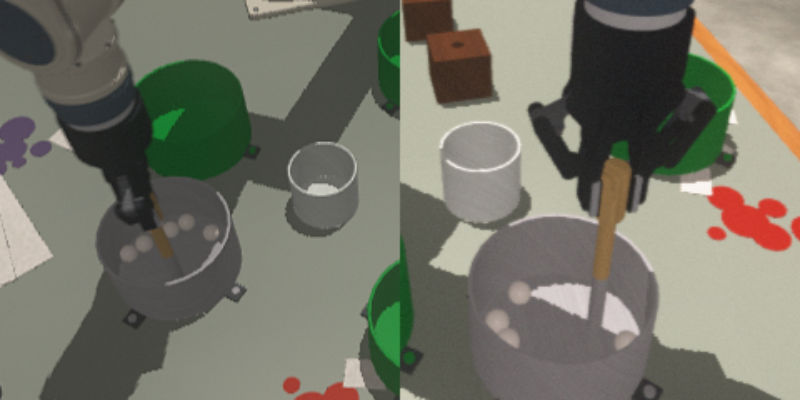

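After one full turn the stirrer is still upright, all visible balls are in the tub, and several have moved. Now the second turn.

Call:
drive_tool(
  series=[
    [-0.32, 0, -0.05, 0, 0, 0],
    [-0.62, 0, -0.2, 0, 0, 0],
    [-0.85, 0, -0.43, 0, 0, 0],
    [-1.0, 0, -0.72, 0, 0, 0],
    [-1.05, 0, -1.05, 0, 0, 0],
    [-1.0, 0, -1.38, 0, 0, 0],
    [-0.85, 0, -1.67, 0, 0, 0],
    [-0.62, 0, -1.9, 0, 0, 0],
    [-0.32, 0, -2.05, 0, 0, 0],
    [0, 0, -2.1, 0, 0, 0],
  ],
)

```text
t: 10.55
ee_pos: [0.5379, -0.2904, 0.1605]
orientation: [-0.5, 0.5, -0.5, 0.5]
contact_force: [0.3, -0.0, -1.3]
width: 0.0243
```

Call:
drive_tool(
  series=[
    [0.32, 0, 0.05, 0, 0, 0],
    [0.62, 0, 0.2, 0, 0, 0],
    [0.85, 0, 0.43, 0, 0, 0],
    [1.0, 0, 0.72, 0, 0, 0],
    [1.05, 0, 1.05, 0, 0, 0],
    [1.0, 0, 1.38, 0, 0, 0],
    [0.85, 0, 1.67, 0, 0, 0],
    [0.62, 0, 1.9, 0, 0, 0],
    [0.32, 0, 2.05, 0, 0, 0],
    [0, 0, 2.1, 0, 0, 0],
  ],
)

```text
t: 11.38
ee_pos: [0.6023, -0.288, 0.1598]
orientation: [0.5, -0.5, 0.5, -0.5]
contact_force: [-1.3, 0.6, -0.9]
width: 0.0245
```

Call:
drive_tool(
  series=[
    [0, 0, 0, 0, 0, 0],
    [0, 0.02, 0, 0, 0, 0],
    [0, 0.05, 0, 0, 0, 0],
    [0, 0.08, 0, 0, 0, 0],
    [0, 0.1, 0, 0, 0, 0],
    [0, 0.13, 0, 0, 0, 0],
    [0, 0.15, 0, 0, 0, 0],
    [0, 0.15, 0, 0, 0, 0],
    [0, 0.15, 0, 0, 0, 0],
    [0, 0.15, 0, 0, 0, 0],
  ],
)

```text
t: 12.22
ee_pos: [0.6016, -0.2893, 0.1557]
orientation: [0.5, -0.5, 0.5, -0.5]
contact_force: [-0.7, -0.3, -0.7]
width: 0.0246
```

Run:
```python
from bench import telemetry, viewer
import cv2
from h import *
o=telemetry.get_obs();print(o['t'],o['ee_pos'],o['width'],o['contact_force'])
L=[viewer.get_image(n)["color"][y:y+240,x:x+240] for n,(x,y) in (("scene",(20,80)),("side",(200,130)))]
cv2.imwrite("pics/s5.png",cv2.resize(np.hstack(L),(800,400)))
```

```text
12.2167 [ 0.6015913  -0.28926592  0.15567521] 0.02460957677006503 [-0.70118496 -0.34516958 -0.65627104]
```

View pics/s5.png

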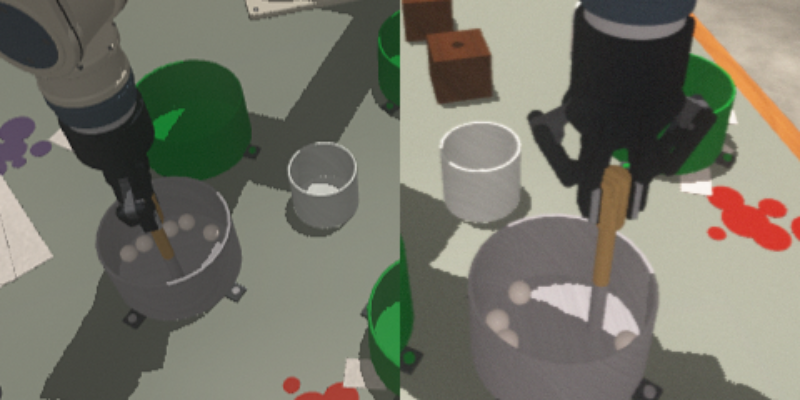

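The picture shows the same ball layout as before the second turn, so I'll check in numbers that no ball is still near ball0's start.

Run:
```python
import pickle
from h import *
np.set_printoptions(precision=0,suppress=True)
o,d=pickle.load(open("v0.pkl","rb"));T=np.array([.568,-.288,.016]);s=240/400
now={"scene":[(128,253),(144,243),(171,229),(187,222),(210,232)],"side":[(119,293),(98,320),(110,340),(226,340)]}
# start, from the t3/zoom pictures, same method
st={"scene":[(70+x/3,180+y/3) for x,y in [(96,152),(133,115),(137,167),(162,137),(185,101),(200,150),(230,121)]],
    "side":[(235+x/2.4,255+y/2.4) for x,y in [(88,122),(60,163),(124,148),(103,186),(141,208)]]}
for n,(ox,oy) in (("scene",(20,80)),("side",(200,130))):
    print(n,"start");[print((ray(d[n],p,.016)-T)[:2]*1e3) for p in st[n]]
    print(n,"now");[print((ray(d[n],(ox+x*s,oy+y*s),.016)-T)[:2]*1e3) for x,y in now[n]]
```

```text
scene start
[-26. -50.]
[-50. -22.]
[ -4. -24.]
[-24.  -4.]
[-51.  16.]
[-5. 21.]
[-24.  45.]
scene now
[-26. -61.]
[-35. -40.]
[-47.  -4.]
[-52.  17.]
[-27.  44.]
side start
[-28.  46.]
[-52.  17.]
[-9. 22.]
[-28.  -4.]
[ -8. -23.]
side now
[-29.  46.]
[-54.  19.]
[-46.  -4.]
[ 56. -20.]
```

No ball is now within 30 mm of ball0's start except one that hasn't moved, so ball0 has shifted. Lowering the last bit and releasing.

Call:
drive_tool(
  series=[
    [0, 0.02, 0, 0, 0, 0],
    [0, 0.04, 0, 0, 0, 0],
    [0, 0.06, 0, 0, 0, 0],
    [0, 0.08, 0, 0, 0, 0],
    [0, 0.09, 0, 0, 0, 0],
    [0, 0.1, 0, 0, 0, 0],
    [0, 0.1, 0, 0, 0, 0],
    [0, 0.1, 0, 0, 0, 0],
    [0, 0.1, 0, 0, 0, 0],
    [0, 0.1, 0, 0, 0, 0],
  ],
)

```text
t: 13.15
ee_pos: [0.6016, -0.2892, 0.1528]
orientation: [-0.5, 0.5, -0.5, 0.5]
contact_force: [-0.2, -0.1, -0.2]
width: 0.0241
```

Call:
drive_tool(
  series=[
    [0, 0, 0, 0, 0, 0],
    [0, 0, 0, 0, 0, 0],
    [0, 0, 0, 0, 0, 0],
    [0, 0, 0, 0, 0, 0],
    [0, 0, 0, 0, 0, 0],
    [0, 0, 0, 0, 0, 0],
    [0, 0, 0, 0, 0, 0],
    [0, 0, 0, 0, 0, 0],
    [0, 0, 0, 0, 0, 0],
    [0, 0, 0, 0, 0, 0],
  ],
  claw=85,
)

```text
t: 13.98
ee_pos: [0.6016, -0.2892, 0.1527]
orientation: [0.5, -0.5, 0.5, -0.5]
contact_force: [-0.0, -0.4, 0.9]
width: 0.0849
```

Run:
```python
from bench import telemetry, viewer
import cv2
from h import *
o=telemetry.get_obs();print(o['t'],o['ee_pos'],o['width'],o['contact_force'])
L=[viewer.get_image(n)["color"][y:y+240,x:x+240] for n,(x,y) in (("scene",(20,80)),("side",(200,130)))]
cv2.imwrite("pics/r6.png",cv2.resize(np.hstack(L),(800,400)))
```

```text
13.9833 [ 0.60159386 -0.28919498  0.15266664] 0.08494822878805636 [-0.00332684 -0.37113564  0.91770628]
```

View pics/r6.png

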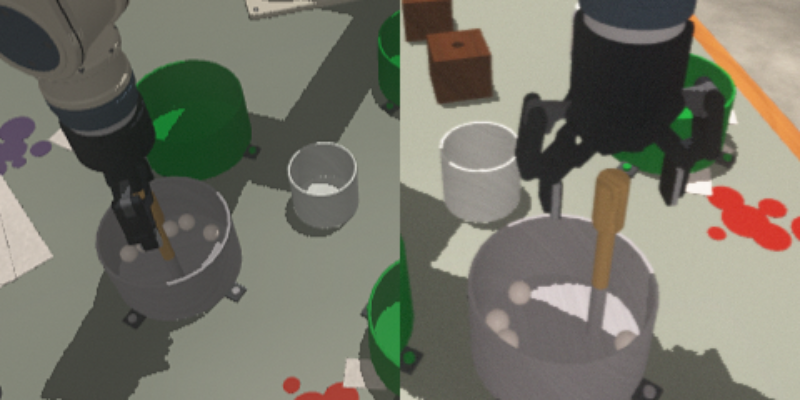

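The stirrer stands upright, free between the open fingers. Now I'll back straight up, then check.

Call:
drive_tool(
  series=[
    [0, -0.1, 0, 0, 0, 0],
    [0, -0.3, 0, 0, 0, 0],
    [0, -0.7, 0, 0, 0, 0],
    [0, -1.2, 0, 0, 0, 0],
    [0, -1.7, 0, 0, 0, 0],
    [0, -2.2, 0, 0, 0, 0],
    [0, -2.8, 0, 0, 0, 0],
    [0, -3.4, 0, 0, 0, 0],
    [0, -4.0, 0, 0, 0, 0],
    [0, -4.5, 0, 0, 0, 0],
  ],
)

```text
t: 14.92
ee_pos: [0.6016, -0.2892, 0.2898]
orientation: [-0.5, 0.5, -0.499, 0.501]
contact_force: [-0.4, -0.1, -0.5]
width: 0.0846
```

Call:
drive_tool(
  series=[
    [0, 0, 0, 0, 0, 0],
    [0, 0, 0, 0, 0, 0],
    [0, 0, 0, 0, 0, 0],
    [0, 0, 0, 0, 0, 0],
    [0, 0, 0, 0, 0, 0],
    [0, 0, 0, 0, 0, 0],
    [0, 0, 0, 0, 0, 0],
    [0, 0, 0, 0, 0, 0],
    [0, 0, 0, 0, 0, 0],
    [0, 0, 0, 0, 0, 0],
  ],
)

```text
t: 15.75
ee_pos: [0.6016, -0.2892, 0.2876]
orientation: [0.5, -0.5, 0.5, -0.5]
contact_force: [0.7, 0.6, -0.2]
width: 0.0851
```

Run:
```python
from bench import telemetry, viewer
import cv2
from h import *
o=telemetry.get_obs();print(o['t'],o['ee_pos'],o['width'],o['contact_force'])
L=[viewer.get_image(n)["color"][y:y+240,x:x+240] for n,(x,y) in (("scene",(20,80)),("side",(200,130)))]
cv2.imwrite("pics/e7.png",cv2.resize(np.hstack(L),(800,400)))
```

```text
15.75 [ 0.60157603 -0.28919039  0.28763896] 0.08509722257526184 [ 0.66729378  0.60428663 -0.21275364]
```

View pics/e7.png

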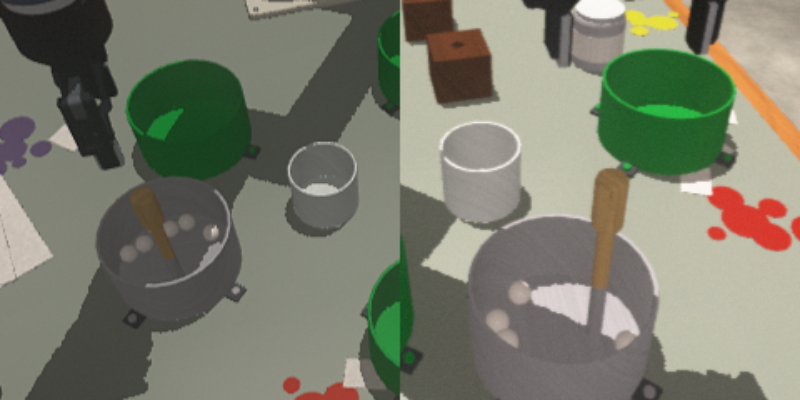

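The stirrer stands free in the tub and the gripper is well clear, so I'm handing in.

```bash
python3 -c "from bench import r; print(r.sign_off())"
```

```text
the job is handed in; nothing more can be done
None
```

I took the stirrer out of its block and stirred two full counter-clockwise turns in the steel tub. The circle had a radius of about 31 mm, with the foot 7–10 mm above the floor, starting and ending on the far side. I then released it and backed off, and handed in at about 16 s of the 54 s.

**Last checks:**
- **Stirrer:** it stands upright on its own in the tub, with the open gripper about 80 mm above it and touching nothing. Contact forces read about 1 N or less, which is noise level.
- **Balls:** six of the seven were seen inside the tub. The seventh was out of sight, probably behind the near walls in both views, and none was seen outside.
- **ball0:** the spot where it started is now empty, and the nearest ball is about 32 mm away and looks like one that hadn't moved. That means ball0 has moved more than 15 mm. I can't say which ball it is now, because they all look alike.
- **ball1:** it was probably not touched, since it lies outside the stirring circle.
- **Second turn:** it left the visible balls where the first turn had put them.
- **Grip width:** the gripper read 24 mm on the 26 mm handle throughout; it never slipped.

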